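# Show the notched tote plate to the label scanner

### The job

Lift the plate with the small corner notch out of the stand and hold it up to the scanner with its label face (the face with the notch at upper left as it stands) up, leaned back square to the slanting window and its long edges level. Centre the notched end of the plate, not its middle, about 15 cm straight out from the window. Finish while still holding it there, clear of everything, and leave the whole-cornered plate, the scanner and the other things alone.

Things in the scene. Friction and masses are not known exactly. Their poses are not given: they have to be found in the camera images.
- plate_center (a point): Centre of the notched frosted plastic plate, 120 x 60 x 8 mm, 50 to 100 g, upright in either slot; centre 37, top edge 67 mm above the bench. x: along it to the notched end; z: to its upper edge (grip here); y: out of the label face. Notch: 16 mm square step at the upper corner of the +x end. Both faces have the same paper; on the label face the notch is upper left, on the back upper right.
- plate_field (a point): Centre of the field to be read: on the label face of the notched plate, at mid-width, 40 mm from the plate's centre towards the notched end (+40, +4, 0 mm from the centre in the plate's axes). Axes as the plate's.
- blank_center (a point): Centre of the other plate, the same in size, look and height but with all four corners whole. It stands in the stand's other slot, parallel to the first, 80 mm from it. To be left alone.
- stand: Fixed dark steel stand, 150 x 124 mm, turned any way; origin at the centre of its underside. Two slots along its x axis at y = -40 and +40 mm, 11 mm wide, 124 mm long; slot floor 7 mm, top of the slot walls 25 mm above the bench. Same both ways round.
- scan_window (a point): Centre of the scanner's window, a dark pane in a grey head of 60 x 85 x 60 mm, 286 mm above the bench. z points straight out of it, 45 degrees down and back towards the robot; y is level. Fixed post on a 110 mm round foot, 130 mm horizontally behind the window, 375 mm high. The place to read is 150 mm out along z, 180 mm above the bench.
- label_roll_mid (a point): Centre of a white label roll standing on end, 90 mm across and 55 high. To be left alone.
- carton_mid (a point): Centre of a small cardboard carton 110 x 80 x 70 mm. To be left alone.
- tape_mid (a point): Middle, 30 mm above the bench, of a black tape dispenser with a tape roll, 120 x 50 x 84 mm high. To be left alone.
Things that resemble listed ones, but are neither listed nor needed, are in the scene too. Leave any pink look-alike of the part that bears plate_center alone.

How it is judged:
On the way:
1. the notched plate is lifted clear of the stand in the gripper (height (world z) of plate_center above 0.1 m and contact force between plate and the fingers above 1 N and contact force between plate and stand below 0.05 N), for 0.1 s.
At the end, for the whole second after the job is handed in: Plate gripped, still, over 120 mm up, touching neither stand nor scanner; field within 30 mm of the window's axis each way, 90-210 mm out; label normal under 70 deg from vertical and 0.4 rad from square to the window; length level to 0.3 rad; other things within 30 mm of their starts (contact force between plate and the fingers above 1 N and height (world z) of plate_center above 0.12 m and contact force between plate and stand below 0.05 N and contact force between plate and scanner below 0.05 N and linear speed of plate below 0.03 m/s and x of plate_field in the frame of scan_window between -0.03 and 0.03 m and y of plate_field in the frame of scan_window between -0.03 and 0.03 m and z of plate_field in the frame of scan_window between 0.09 and 0.21 m and angle between plate_center's own y axis and vertical below 1.22 rad and angle between the y axis of plate_center and the z axis of scan_window, either way round below 0.4 rad and angle between plate_center's own x axis and vertical between 1.27 and 1.87 rad and distance of each of blank_center, label_roll_mid, carton_mid, tape_mid from where it was at the start of the episode below 0.03 m); the arm keeps its last pose, push and grip.
It fails at once if the plate without a notch is pulled out or shoved (distance of blank_center from where it was at the start of the episode above 0.03 m).
It fails at once if the scanner is hit (contact force between scanner and anything else above 5 N).
It fails at once if the label roll, carton or tape dispenser is pushed away (distance of any of label_roll_mid, carton_mid, tape_mid from where it was at the start of the episode above 0.03 m).
It also fails if it takes over 38 s, if anything falls off the work surface, if the arm or the gripper's body presses on something with over 40 N, if the wrist force passes 120 N, or if a joint passes its speed limit or range.

### The arm

A 6-joint arm with a two-finger parallel gripper is mounted at the origin on the work surface. World frame = base frame: x ahead of the robot, y to its left, z up, the work surface at z = 0. Lengths are in m, angles in rad, forces in N, time in s.
With the tool pointing down it reaches from about 0.25 to 0.725 m from the base axis. Payload 4 kg.
Tool frame: the origin (TCP) lies on the mounting face of the last link; the fingertips stand 173 mm ahead of it and the grasp point (between the pads) lies 155 mm ahead of it; z points along the fingers, x is the direction in which the jaws open and shut, and the axes are right-handed (so a half turn about z gives the same grasp; the last joint's range is limited). The gripper opens to 85 mm and grips with 20 to 120 N. Pads are 22 mm wide; open, the fingers measure 114 mm over their backs; the gripper's body (76 mm by 85 mm) begins 54 mm behind the grasp point. The pads swing forward as they close: fully open they stand 13 mm farther back than shut.
Start: joints at [1.168, 0.241, 0.005, 1.335, 0, 1.571], TCP at [0.196, 0.46, 0.405] pointing down, gripper open.
Joint ranges: [-2.72, 2.72], [-1.05, 1.87], [-1.09, 1.28], [-1.99, 2.15], [-1.42, 1.44], [-3.14, 3.14]. Speed limits (rad/s): [2.79, 2.79, 3.14, 3.14, 3.14, 3.14].

### API

Orientations are given as a unit quaternion [w, x, y, z].
In Python, from rig import robot gives the robot as it stands.
- The arm moves only by the tool move_arm, never from a script. Its argument "plan" is a list that holds one entry, the list of rows, each a list of 7 numbers: the shift along the world's x, y, z as a fraction of full scale, then the turn, a rotation vector about the world's x, y, z as a fraction of full scale, then the opening, from -1 (shut) to 1 (fully open), so that 0 is half open. A call has 1 to 12 rows; each row is the pose to reach, as a shift and turn from the pose commanded when the call began; what a row does not reach only later rows make up. Full scale, the value 1, is 0.4 m for a shift and 45 degrees for a turn. A row lasts 1/12 s, in which the tool goes at most 41.7 mm and 7.16 degrees, less where a joint would pass 70% of its speed; a pose out of reach is approached as far as the arm can. A call with a number of a shift or a turn outside -1 to 1 is refused whole. A call with a gripper value outside its range is refused whole. The fingers move at their own pace and stop on an object; the grip force is fixed at half the most. Time passes only in rows, so rows that repeat a pose let the fingers close. It gives the time, the measured TCP pose, the force and the opening at its end, in the units of the state.
- robot.get_obs(): the state, without advancing time (a new reading comes with each control period).
- robot.get_image(name): name is "scene" or "side" or "wrist"; returns the picture (480x640x3 uint8, blue, green, red); there is no depth.
- robot.camera_params(name): a dict with "camera_matrix" (3x3 intrinsics, pixels), "R" (3x3) and "t" (3): a world point X has camera coordinates R X + t; the wrist camera has in their place "hand_eye" (4x4, takes a point from camera to tool coordinates, whose origin is the TCP and whose axes are the tool frame's). Camera axes: x right, y down, z forward; pixel columns grow to the right and rows downward; lengths in m; the calibration is good to about 2 mm. A picture is of the moment at which its call begins: read the wrist's pose just before it. camera_params takes no time and is no camera call.
- robot.finish_job(): hands the job in, once; it reports no verdict.
The state is a dict: "time_s": time; "qpos": joint angles; "qd": joint speeds; "effort": joint torques, N m; "tool_pos": TCP position; "tcp_rot": TCP orientation; "contact_force": force on the tool from outside, world axes, zero at the start; "wrist_torque": the same for the moment, N m; "width": opening from 0.0 (shut) to 1.0 (fully open).
Only numpy, scipy, OpenCV 4.12 (cv2) and the standard library are available. Lean on these libraries where they do the work, as an engineer would, in place of code of your own. Each camera call takes 0.05 s, during which the arm holds its last target.

## Working session

There is one attempt and no reset: what is moved stays moved. The work goes in short steps, Python scripts to look and compute and a tool call to move; the robot and the scene stay as the last step left them, time stands still between calls to the robot, and variables do not carry over. Pictures are saved under pics/ and viewed, and the job is handed in when it is done.

Besides the shell and the picture viewer there is one more tool, called after "Emit:" in YAML: its name, and indented under it one key for each argument. move_arm: Moves the arm, as the interface text tells. Shift numbers are shares of 0.4 m and turn numbers shares of 45 degrees, none past 1 either way. Its arguments: {"type":"object","properties":{"plan":{"type":"array","items":{"type":"array","items":{"type":"array","items":{"type":"number"}}}}},"required":["plan"]}

```bash
ls; mkdir -p pics
python3 - <<'E'
from rig import robot
import cv2, numpy as np
np.set_printoptions(precision=4,suppress=True)
print(robot.get_obs())
for n in ["scene","side","wrist"]:
    cv2.imwrite(f"pics/{n}0.png",robot.get_image(n))
    print(n,robot.camera_params(n))
E
```

```text
pics
{'time_s': 0.0, 'qpos': array([1.168 , 0.2415, 0.0037, 1.3352, 0.    , 1.5708]), 'qd': array([-0.0004, -0.0019, -0.0002, -0.0003, -0.0001,  0.0013]), 'effort': array([  0.0001, -37.232 ,  25.2406,   0.0171,   0.    ,  -0.    ]), 'tool_pos': array([0.1959, 0.4597, 0.4038]), 'tcp_rot': array([ 0.0006,  0.8343,  0.5514, -0.0009]), 'contact_force': array([-0.1225, -0.4782,  0.3658]), 'wrist_torque': array([-0.0049, -0.029 ,  0.0164]), 'width': 0.9994425590767637}
scene {'camera_matrix': array([[603.4198,   0.    , 317.7607],
       [  0.    , 603.4198, 241.4465],
       [  0.    ,   0.    ,   1.    ]]), 'R': array([[ 0.8766,  0.481 , -0.0147],
       [ 0.3131, -0.5933, -0.7416],
       [-0.3655,  0.6455, -0.6707]]), 't': array([-0.5026,  0.0125,  1.6099])}
side {'camera_matrix': array([[479.3704,   0.    , 318.8461],
       [  0.    , 479.3704, 241.2024],
       [  0.    ,   0.    ,   1.    ]]), 'R': array([[ 0.8262, -0.563 ,  0.0183],
       [-0.3235, -0.5009, -0.8028],
       [ 0.4611,  0.6574, -0.596 ]]), 't': array([-0.4045,  0.3518,  0.9243])}
wrist {'camera_matrix': array([[381.0958,   0.    , 318.0595],
       [  0.    , 381.0958, 242.5734],
       [  0.    ,   0.    ,   1.    ]]), 'hand_eye': array([[ 1.    , -0.0006,  0.0006,  0.0014],
       [ 0.0004,  0.9551,  0.2961, -0.0764],
       [-0.0008, -0.2961,  0.9551,  0.0309],
       [ 0.    ,  0.    ,  0.    ,  1.    ]])}
```

View pics/scene0.png

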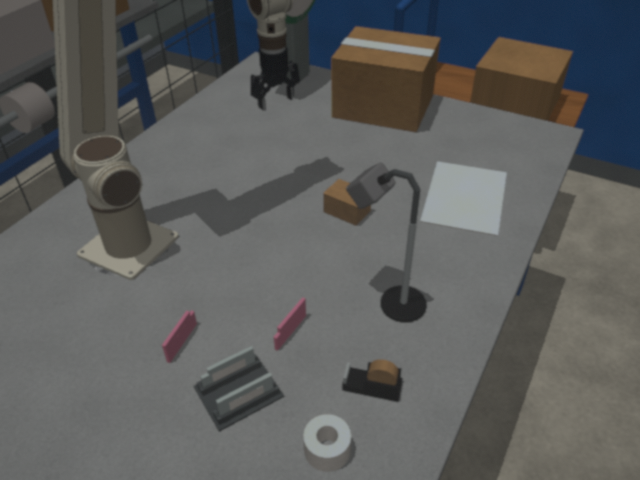

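View pics/side0.png

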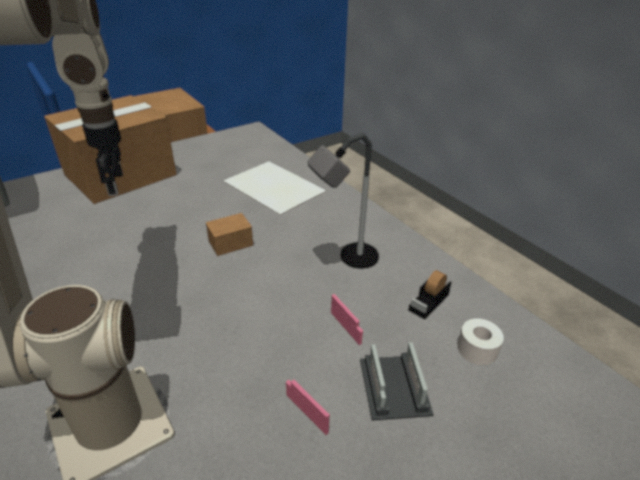

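View pics/wrist0.png

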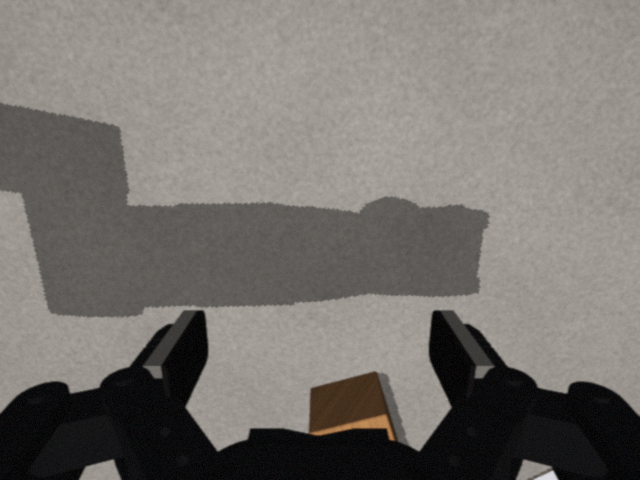

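The scene view shows the stand at about (238,387) with two grey plates, the scanner head at (375,185), its foot at (404,303), the label roll at (327,440), the tape at (375,380) and the carton at (347,202). Pink decoys stand at (180,335) and (290,323). Next I'll enlarge the stand and the scanner head.

```bash
cat > h.py <<'E'
from rig import robot
import cv2, numpy as np
np.set_printoptions(precision=4,suppress=True)
P={n:robot.camera_params(n) for n in ["scene","side","wrist"]}
def ray(n,uv,tp=None):
    K=P[n]["camera_matrix"]; d=np.linalg.inv(K)@np.array([uv[0],uv[1],1.])
    if n=="wrist":
        p,R=tp; H=P[n]["hand_eye"]; return p+R@H[:3,3], R@H[:3,:3]@d
    R,t=P[n]["R"],P[n]["t"]; return -R.T@t, R.T@d
def onz(n,uv,z,tp=None):
    o,d=ray(n,uv,tp); return o+d*(z-o[2])/d[2]
def tri(*obs):
    A=np.zeros((3,3));b=np.zeros(3);L=[]
    for o in obs:
        c,d=ray(*o); d=d/np.linalg.norm(d); M=np.eye(3)-np.outer(d,d);A+=M;b+=M@c;L.append((c,d))
    x=np.linalg.solve(A,b); return x,[round(float(np.linalg.norm(np.cross(x-c,d)))*1000,1) for c,d in L]
def proj(n,X,tp=None):
    K=P[n]["camera_matrix"]; X=np.asarray(X,float)
    if n=="wrist":
        p,R=tp; H=P[n]["hand_eye"]; x=H[:3,:3].T@(R.T@(X-p)-H[:3,3])
    else: x=P[n]["R"]@X+P[n]["t"]
    u=K@x; return u[:2]/u[2]
def quat(q):
    from scipy.spatial.transform import Rotation
    return Rotation.from_quat([q[1],q[2],q[3],q[0]])
def crop(src,dst,x0,y0,x1,y1,s):
    im=cv2.imread(src)[y0:y1,x0:x1]; cv2.imwrite(dst,cv2.resize(im,None,fx=s,fy=s,interpolation=cv2.INTER_CUBIC))
E
python3 - <<'E'
from h import *
crop("pics/scene0.png","pics/sc_stand.png",185,335,295,435,6)
crop("pics/side0.png","pics/sd_stand.png",350,330,450,430,6)
crop("pics/scene0.png","pics/sc_head.png",335,150,435,220,7)
crop("pics/side0.png","pics/sd_head.png",295,120,395,195,7)
for uv in [(404,303)]: print(onz("scene",uv,0))
print(onz("side",(360,256),0))
print(onz("scene",(238,387),0.03),onz("side",(397,385),0.03))
E
```

```text
[0.7241 0.1547 0.    ]
[0.7306 0.1467 0.    ]
[ 0.5216 -0.2456  0.03  ] [ 0.5068 -0.2554  0.03  ]
```

View pics/sc_stand.png

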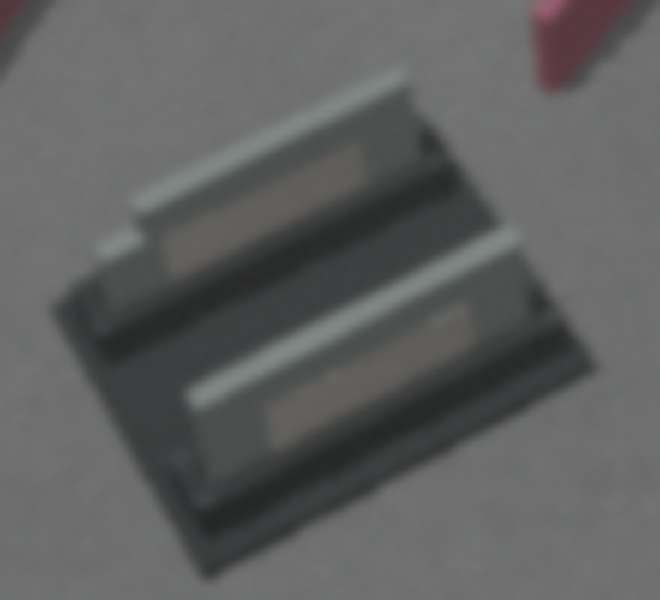

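View pics/sd_stand.png

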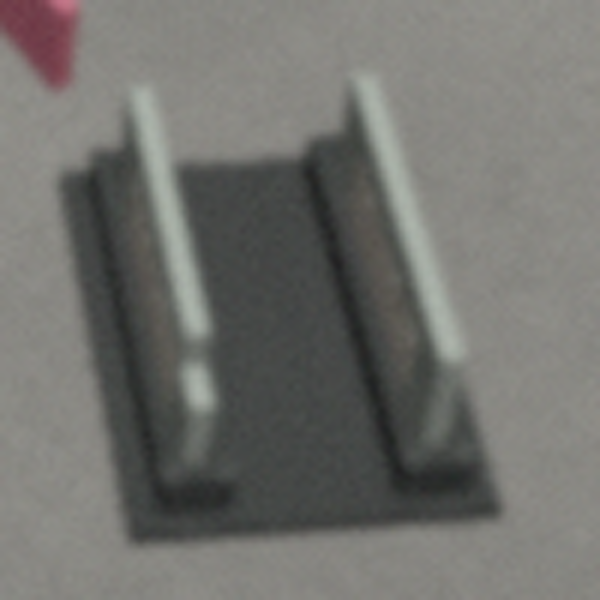

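View pics/sc_head.png

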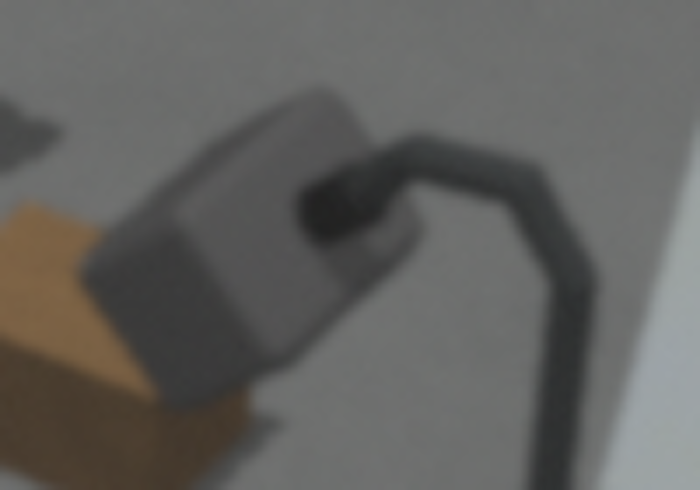

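View pics/sd_head.png

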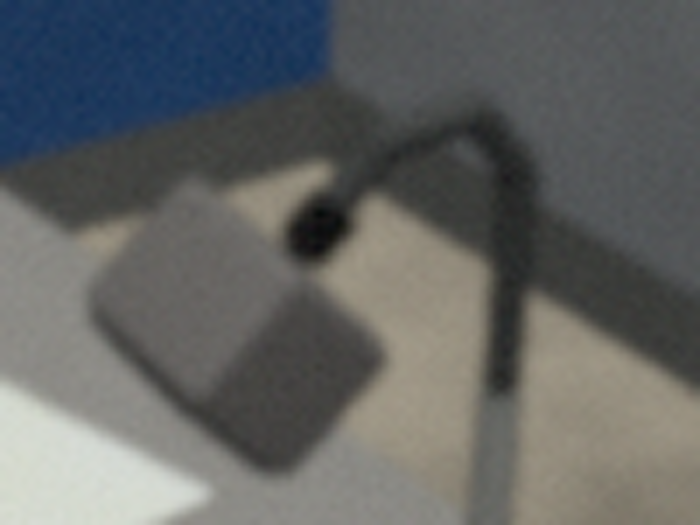

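The notched plate is the one nearer the robot: scene (233,368) and side (378,378), with the step showing at scene (203,375) and side (383,394). The plate at scene (245,393) and side (416,366) has whole corners, so it is the blank. The pink plates are decoys. In the scene view the notch is upper left, so the face towards the scene camera is the label face. Next I'll triangulate the points.

Run:
```python
from h import *
s=lambda x,y:(185+x/6-.42,335+y/6-.42)
d=lambda x,y:(350+x/6-.42,330+y/6-.42)
for k,a,b in [("N far top",(405,76),(140,90)),("N step top",(138,207),(199,338)),("N low end",(103,250),(203,403)),("B far",(516,237),(366,77)),("B near",(195,398),(456,358)),
 ("st corner near",(208,578),(133,540)),("st right",(595,372),(498,512)),("st left?",(55,310),(62,175))]:
    print(k,*tri(("scene",s(*a)),("side",d(*b))))
h=lambda x,y:(335+x/7-.43,150+y/7-.43); g=lambda x,y:(295+x/7-.43,120+y/7-.43)
print("head c",tri(("scene",h(250,245)),("side",g(240,325))))
print("joint",tri(("scene",h(325,212)),("side",g(318,230))))
print("cams",[ray(n,(320,240))[0] for n in ("scene","side")])
for n,c in (("scene",(404,303)),("side",(360,256))): print(n,onz(n,c,0.005))
for p in [(0.519,-0.25,0.0)]: print(proj("scene",p),proj("side",p))
crop("pics/scene0.png","pics/sc_foot.png",370,270,440,330,8)
crop("pics/side0.png","pics/sd_foot.png",325,225,395,285,8)
```

```text
N far top [ 0.51   -0.1696  0.0678] [0.1, 0.1]
N step top [ 0.4603 -0.2593  0.0671] [0.8, 0.8]
N low end [ 0.4529 -0.2722  0.0535] [0.7, 0.7]
B far [ 0.5805 -0.2089  0.0681] [0.2, 0.2]
B near [ 0.5227 -0.3121  0.0693] [0.5, 0.5]
st corner near [ 0.4767 -0.2558 -0.109 ] [28.8, 28.8]
st right [ 0.5889 -0.2496 -0.0457] [62.1, 62.1]
st left? [ 0.4482 -0.253   0.0799] [52.7, 52.7]
head c (array([0.6184, 0.1582, 0.312 ]), [1.2, 1.2])
joint (array([0.6451, 0.1509, 0.3408]), [1.0, 1.0])
cams [array([ 1.025 , -0.7899,  1.0816]), array([ 0.0218, -0.6592,  0.8407])]
scene [0.7255 0.1504 0.005 ]
side [0.7264 0.1419 0.005 ]
[237.2576 396.428 ] [398.0211 389.471 ]
```

View pics/sc_foot.png

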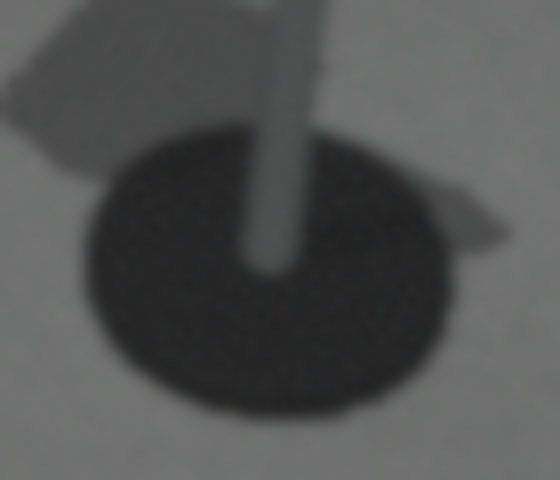

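View pics/sd_foot.png

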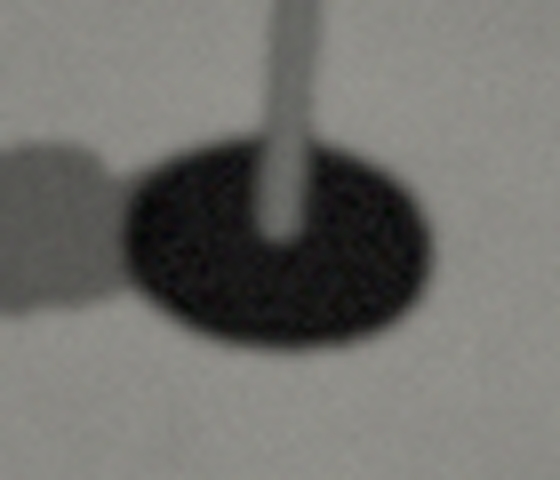

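The plate's height checks out: its top is at 67 mm and its measured length about 118 mm. Next I'll fit the scanner pose and overlay the model as a check.

```bash
cat >> h.py <<'E'
def scanner(fx,fy,phi):
    hdir=np.array([np.cos(phi),np.sin(phi),0]); W=np.array([fx,fy,0])+0.13*hdir; W[2]=.286
    z=(hdir-np.array([0,0,1]))/np.sqrt(2); y=np.cross([0,0,1],hdir); x=np.cross(y,z)
    return W,np.column_stack([x,y,z])
E
python3 - <<'E'
from h import *
from scipy.optimize import least_squares
h=lambda x,y:np.array((335+x/7-.43,150+y/7-.43)); g=lambda x,y:np.array((295+x/7-.43,120+y/7-.43))
f1=(370+268/8-.44,270+269/8-.44); f2=(325+278/8-.44,225+240/8-.44)
print("foot",tri(("scene",f1),("side",f2)))
# corner sets (unordered): match nearest
obs={"scene":[h(*p) for p in [(82,272),(165,408),(268,360),(182,208),(325,90),(420,238)]],
     "side":[g(*p) for p in [(195,178),(90,298),(200,400),(308,285),(387,360),(275,472)]]}
def corners(p,dims=(.06,.085,.06)):
    W,R=scanner(*p); 
    return [W+R@np.array([a*dims[0]/2,b*dims[1]/2,-c*dims[2]]) for a in(-1,1) for b in(-1,1) for c in(0,1)]
def res(p,full=True):
    r=[]
    C=corners(p)
    for n in obs:
        pr=np.array([proj(n,c) for c in C])
        for o in obs[n]:
            d=pr-o; r+=list(d[np.argmin((d**2).sum(1))])
    F=[p[0],p[1],.008]
    r+=list((proj("scene",F)-f1)*.7)+list((proj("side",F)-f2)*.7)
    return np.array(r)
best=None
for a in np.radians(range(130,230,10)):
    s=least_squares(res,[.726,.147,a],loss="soft_l1",diff_step=1e-4)
    if best is None or s.cost<best.cost: best=s
    print(round(np.degrees(a)),s.x,s.cost)
p=best.x; W,R=scanner(*p); print("W",W,"phi",np.degrees(p[2])); print(R); print(np.round(res(p),1))
np.save("scan.npy",p)
for n,(x0,y0,x1,y1) in {"scene":(335,150,435,220),"side":(295,120,395,195)}.items():
    im=cv2.imread(f"pics/{n}0.png"); k=7
    im=cv2.resize(im[y0:y1,x0:x1],None,fx=k,fy=k,interpolation=cv2.INTER_CUBIC)
    for i,c in enumerate(corners(p)):
        u=((proj(n,c)-[x0,y0]+.43)*k).astype(int); cv2.circle(im,tuple(map(int,u)),4,(0,255,0) if i%2 else (0,0,255),-1)
    cv2.imwrite(f"pics/ov_{n}.png",im)
a,b=cv2.imread("pics/ov_scene.png"),cv2.imread("pics/ov_side.png"); b=b[:490]
cv2.imwrite("pics/ov.png",cv2.resize(np.hstack([a,b]),None,fx=.57,fy=.57))
E
```

```text
foot (array([0.7251, 0.1442, 0.0096]), [0.4, 0.4])
130 [0.725  0.1421 2.9693] 31.883346652443254
140 [0.725  0.1421 2.9693] 31.883346616179505
150 [0.725  0.1421 2.9693] 31.883346739556906
160 [0.725  0.1421 2.9693] 31.883346769274006
170 [0.725  0.1421 2.9693] 31.883346894345237
180 [0.725  0.1421 2.9693] 31.883346907900428
190 [0.725  0.1421 2.9693] 31.88334661616326
200 [0.725  0.1421 2.9693] 31.883346722158503
210 [0.725  0.1421 2.9693] 31.88334689595632
220 [0.734  0.1542 3.5835] 129.67874919983538
W [0.5969 0.1644 0.286 ] phi 170.12902170921097
[[ 0.6966 -0.1714 -0.6966]
 [-0.1212 -0.9852  0.1212]
 [-0.7071  0.     -0.7071]]
[-3.9  0.1 -0.1  3.9  2.6  2.7 -1.3  0.2  1.8 -1.9  3.6  0.4 -1.8 -1.8
 -3.2  0.3 -3.2 -1.9 -2.2 -2.   2.2  0.7  1.1  4.  -0.3  0.8  0.2  0.5]
```

View pics/ov.png

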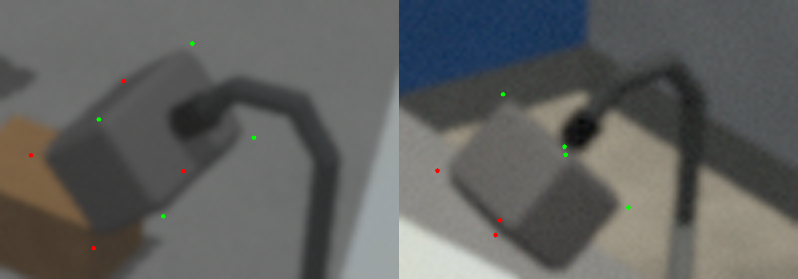

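Emit:
move_arm:
  plan:
    - [[0.35,-0.75,0,0,0,-1,1],[0.35,-0.75,0,0,0,-1,1],[0.35,-0.75,0,0,0,-1,1],[0.35,-0.75,0,0,0,-1,1],[0.35,-0.75,0,0,0,-1,1],[0.35,-0.75,0,0,0,-1,1],[0.35,-0.75,0,0,0,-1,1],[0.35,-0.75,0,0,0,-1,1],[0.35,-0.75,0,0,0,-1,1],[0.35,-0.75,0,0,0,-1,1]]

```text
time_s: 0.98
tool_pos: [0.3366, 0.158, 0.4046]
tcp_rot: [-0.0, 0.982, 0.187, -0.0]
contact_force: [-0.2, 0.7, -0.1]
width: 0.999
```

The 85 mm side is not along the level axis in that fit, so I'll try the other orders.

Run:
```python
from h import *
from scipy.optimize import least_squares
h=lambda x,y:np.array((335+x/7-.43,150+y/7-.43)); g=lambda x,y:np.array((295+x/7-.43,120+y/7-.43))
f1=(370+268/8-.44,270+269/8-.44); f2=(325+278/8-.44,225+240/8-.44)
obs={"scene":[h(*p) for p in [(82,272),(165,408),(268,360),(182,208),(325,90),(420,238)]],
     "side":[g(*p) for p in [(195,178),(90,298),(200,400),(308,285),(387,360),(275,472)]]}
def corners(p,dims):
    W,R=scanner(*p[:3]); 
    return [W+R@np.array([a*dims[0]/2,b*dims[1]/2,p[3]-c*dims[2]]) for a in(-1,1) for b in(-1,1) for c in(0,1)]
def res(p,dims):
    r=[];C=corners(p,dims)
    for n in obs:
        pr=np.array([proj(n,c) for c in C])
        for o in obs[n]:
            d=pr-o; r+=list(d[np.argmin((d**2).sum(1))])
    F=[p[0],p[1],.008]
    r+=list((proj("scene",F)-f1))+list((proj("side",F)-f2))
    return np.array(r)
best=None
for dims in [(.06,.085,.06),(.085,.06,.06),(.06,.06,.085)]:
  bb=None
  for a in np.radians(range(130,230,10)):
    s=least_squares(res,[.726,.147,a,0],args=(dims,),loss="soft_l1",diff_step=1e-4)
    if bb is None or s.cost<bb.cost: bb=s
  print(dims,bb.x,bb.cost)
  if best is None or bb.cost<best[0].cost: best=(bb,dims)
p=best[0].x;dims=best[1]; W,R=scanner(*p[:3]); print("W",W,"phi",np.degrees(p[2])); print(np.round(best[0].fun,1))
np.save("scan.npy",p[:3])
ims=[]
for n,(x0,y0,x1,y1) in {"scene":(335,150,435,220),"side":(295,120,395,190)}.items():
    im=cv2.imread(f"pics/{n}0.png"); k=4
    im=cv2.resize(im[y0:y1,x0:x1],None,fx=k,fy=k,interpolation=cv2.INTER_CUBIC)
    C=corners(p,dims)
    U=[tuple(map(int,(proj(n,c)-[x0,y0]+.43)*k)) for c in C]
    for i in range(8):
        for j in range(i):
            if bin(i^j).count('1')==1: cv2.line(im,U[i],U[j],(0,0,255) if not(i&1 or j&1) else (0,255,0),1)
    ims.append(im)
cv2.imwrite("pics/ov2.png",np.hstack(ims))
```

```text
(0.06, 0.085, 0.06) [ 0.7241  0.1437  2.9989 -0.003 ] 31.881788059289317
(0.085, 0.06, 0.06) [ 0.7249  0.1481  3.1862 -0.0045] 67.51477884671452
(0.06, 0.06, 0.085) [0.727  0.1451 2.9755 0.0189] 63.51772650207787
W [0.5954 0.1622 0.286 ] phi 171.8265294399517
[-3.9  0.3  0.3  4.   3.5  2.5 -0.8  0.2  1.3 -2.4  3.5 -0.3 -1.5 -2.4
 -2.8  0.  -2.8  1.4 -0.9 -2.7  3.2 -0.2  2.3  3.4 -0.6  0.6 -0.3  0.6]
```

View pics/ov2.png

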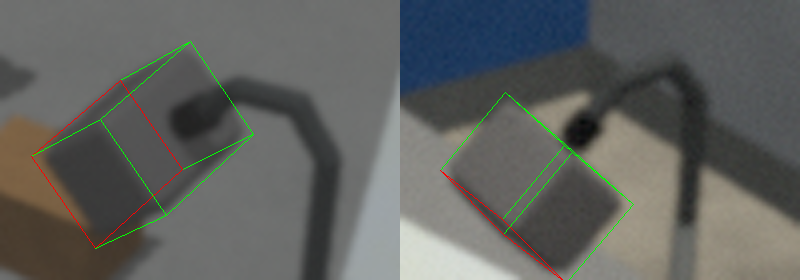

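Run:
```python
from h import *
from scipy.optimize import least_squares
h=lambda x,y:np.array((335+x/7-.43,150+y/7-.43)); g=lambda x,y:np.array((295+x/7-.43,120+y/7-.43))
# corner index (a,b,c): a x-sign, b y-sign, c 0 front 1 back.
obs={"scene":[h(*p) for p in [(82,272),(165,408),(268,360),(182,208),(325,90),(420,238)]],
     "side":[g(*p) for p in [(195,178),(90,298),(200,400),(308,285),(387,360),(275,472)]]}
def frame(p):
    phi=p[3];hd=np.array([np.cos(phi),np.sin(phi),0]);z=(hd-[0,0,1])/np.sqrt(2);y=np.cross([0,0,1],hd);x=np.cross(y,z)
    return np.array(p[:3]),np.column_stack([x,y,z])
def corners(p):
    c,R=frame(p); return [c+R@(np.array([a,b,e])*p[4:7]/2) for a in(-1,1) for b in(-1,1) for e in(1,-1)]
def res(p):
    r=[];C=corners(p)
    for n in obs:
        pr=np.array([proj(n,c) for c in C])
        for o in obs[n]:
            d=pr-o; r+=list(d[np.argmin((d**2).sum(1))])
    return np.array(r)
best=None
for a in np.radians(range(130,230,10)):
  for dd in [(.06,.085,.06),(.06,.07,.04),(.04,.08,.06)]:
    s=least_squares(res,[.618,.158,.312,a,*dd],loss="soft_l1",diff_step=1e-4)
    if best is None or s.cost<best.cost: best=s
p=best.x; print(p,np.degrees(p[3]),best.cost); print(np.round(best.fun,1))
ims=[]
for n,(x0,y0,x1,y1) in {"scene":(335,150,435,220),"side":(295,120,395,190)}.items():
    im=cv2.imread(f"pics/{n}0.png"); k=4
    im=cv2.resize(im[y0:y1,x0:x1],None,fx=k,fy=k,interpolation=cv2.INTER_CUBIC)
    C=corners(p)
    U=[tuple(map(int,(proj(n,c)-[x0,y0]+.43)*k)) for c in C]
    for i in range(8):
        for j in range(i):
            if bin(i^j).count('1')==1: cv2.line(im,U[i],U[j],(0,0,255) if not(i&1 or j&1) else (0,255,0),1)
    ims.append(im)
cv2.imwrite("pics/ov3.png",np.hstack(ims))
```

```text
[0.6181 0.1576 0.3109 2.9735 0.0496 0.0783 0.0516] 170.36638017901416 5.455147721005112
[-1.   0.2  0.2  0.1  0.6 -0.1 -0.6  1.6  0.5  0.9 -0.2 -0.9 -0.2  0.3
  0.6 -0.2 -1.3 -0.  -1.6 -1.   0.  -0.7  1.3  0.1]
```

View pics/ov3.png

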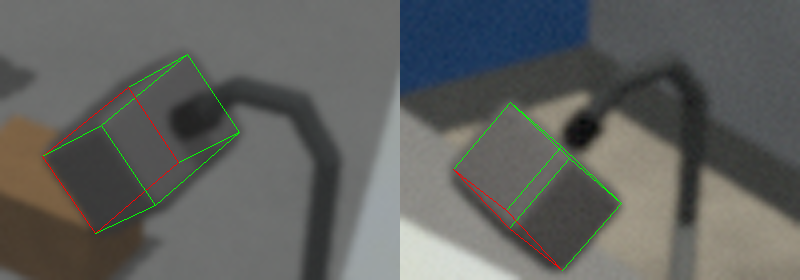

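The head fit gives φ≈171° and window W≈(0.597,0.163,0.286). Using the foot instead gives (0.597,0.166,0.286), so the two agree. Next I'll move above the plate.

Emit:
move_arm:
  plan:
    - [[0.36,-0.94,-0.2,0,0,-1,1],[0.36,-0.94,-0.2,0,0,-1,1],[0.36,-0.94,-0.2,0,0,-1,1],[0.36,-0.94,-0.2,0,0,-1,1],[0.36,-0.94,-0.2,0,0,-1,1],[0.36,-0.94,-0.2,0,0,-1,1],[0.36,-0.94,-0.2,0,0,-1,1],[0.36,-0.94,-0.2,0,0,-1,1],[0.36,-0.94,-0.2,0,0,-1,1],[0.36,-0.94,-0.2,0,0,-1,1],[0.36,-0.94,-0.2,0,0,-1,1],[0.36,-0.94,-0.2,0,0,-1,1]]

```text
time_s: 1.98
tool_pos: [0.4809, -0.2158, 0.3231]
tcp_rot: [-0.001, 0.98, -0.2, -0.001]
contact_force: [-0.7, 0.5, 0.4]
width: 1.001
```

Run:
```python
from h import *
o=robot.get_obs(); print(o["time_s"],o["tool_pos"],o["tcp_rot"],o["qpos"])
cv2.imwrite("pics/w1.png",robot.get_image("wrist"))
np.savez("w1.npz",p=o["tool_pos"],q=o["tcp_rot"])
R=quat(o["tcp_rot"]).as_matrix()
print("yaw",np.degrees(np.arctan2(R[1,0],R[0,0])))
```

```text
1.9833 [ 0.4809 -0.2158  0.3231] [-0.0006  0.9798 -0.2    -0.0013] [-0.4219  0.3439 -0.071   1.1586  0.0007  1.5517]
yaw -23.079573671953277
```

View pics/w1.png

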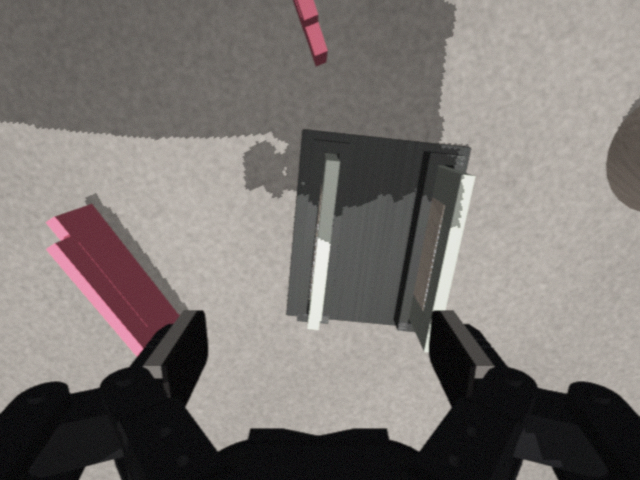

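The wrist view shows the nearer plate's top edge from (331,155) to (313,328) and the blank on the right from (466,175) to (430,350). I'll enlarge it and overlay the predicted corners.

Run:
```python
from h import *
d=np.load("w1.npz"); tp=(d["p"],quat(d["q"]).as_matrix())
xp=np.array([-.4875,-.873,0]); yp=np.array([.873,-.4875,0]); C=np.array([.4815,-.2209,.037])
for k,v in {"far":( -.06,.03),"step":(.044,.03),"stepin":(.044,.014),"end":(.06,.014)}.items():
    X=C+xp*v[0]+np.array([0,0,v[1]]); print(k,X,proj("wrist",X,tp))
im=cv2.imread("pics/w1.png")[130:370,260:500]; cv2.imwrite("pics/w1c.png",cv2.resize(im,None,fx=2.5,fy=2.5,interpolation=cv2.INTER_CUBIC))
```

```text
far [ 0.5108 -0.1685  0.067 ] [335.8947 164.3976]
step [ 0.46   -0.2593  0.067 ] [317.1044 323.1536]
stepin [ 0.46   -0.2593  0.051 ] [317.2234 311.8275]
end [ 0.4522 -0.2733  0.051 ] [314.8669 331.9156]
```

View pics/w1c.png

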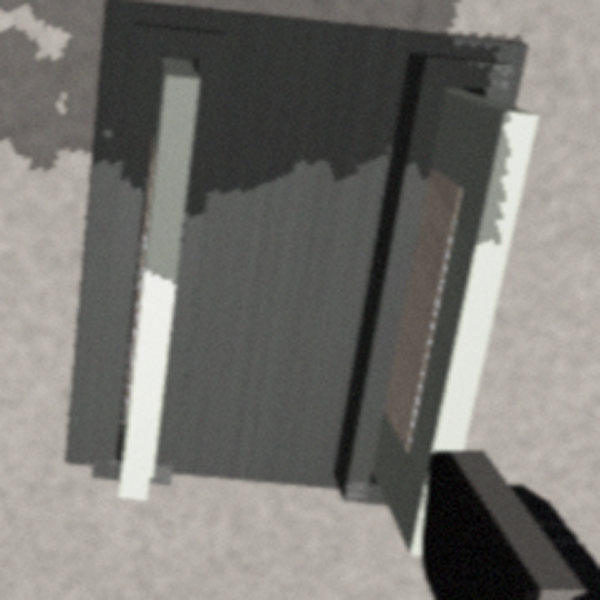

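Run:
```python
from h import *
d=np.load("w1.npz"); tp=(d["p"],quat(d["q"]).as_matrix())
c=lambda x,y:(260+x/2.5-.3,130+y/2.5-.3)
xp=np.array([-.4875,-.873,0]); yp=np.array([.873,-.4875,0]); C=np.array([.4815,-.2209,.037])
for k,uv in {"N far":(182,76),"N mid":(158,275),"N low":(142,420),"B far":(521,115),"B mid":(483,270)}.items():
    X=onz("wrist",c(*uv),.067,tp); print(k,X,"along",(X-C)@xp,"across",(X-C)@yp)
a=onz("wrist",c(182,76),.067,tp);b=onz("wrist",c(142,420),.067,tp);e=b-a;print("az",np.degrees(np.arctan2(e[1],e[0])))
s=lambda x,y:(185+x/6-.42,335+y/6-.42)
e=lambda x,y:(350+x/6-.42,330+y/6-.42)
print(tri(("scene",s(405,76)),("side",e(140,90)),("wrist",c(182,76),tp)))
```

```text
N far [ 0.5099 -0.1655  0.067 ] along -0.06221314969215367 across -0.002249904643142815
N mid [ 0.486  -0.2077  0.067 ] along -0.013726680022616098 across -0.002504270408700306
N low [ 0.4669 -0.2422  0.067 ] along 0.025685490341594133 across -0.0023282554305610057
B far [ 0.5796 -0.2049  0.067 ] along -0.06173518147717127 across 0.07781954689501303
B mid [ 0.5601 -0.2378  0.067 ] along -0.023540005353151233 across 0.0769045940803698
az -119.23090355349987
(array([ 0.51  , -0.1674,  0.0658]), [1.3, 1.6, 1.8])
```

Run:
```python
from h import *
d=np.load("w1.npz"); tp=(d["p"],quat(d["q"]).as_matrix())
C=np.array([.4809,-.2188,.037]);xp=np.array([-.488,-.873,0]); yp=np.array([.873,-.488,0])
for uv in [(95,207),(55,215),(48,250),(140,352),(187,310)]:
    for z in (.06,):
        X=onz("wrist",uv,z,tp); print(uv,X,"x",(X-C)@xp,"y",(X-C)@yp)
```

```text
(95, 207) [ 0.3633 -0.1347  0.06  ] x -0.016019719164610216 y -0.14372639958938194
(55, 215) [ 0.3374 -0.1292  0.06  ] x -0.008189495081472181 y -0.16896776203013827
(48, 250) [ 0.3199 -0.1468  0.06  ] x 0.015706366562156963 y -0.17567518954576244
(140, 352) [ 0.3353 -0.2352  0.06  ] x 0.08531768210386123 y -0.11909012054654013
(187, 310) [ 0.3815 -0.2194  0.06  ] x 0.04900441439558088 y -0.08647618534826229
```

Emit:
move_arm:
  plan:
    - [[0,-0.007,-0.08,0,0,-0.136,0.3],[0,-0.007,-0.1,0,0,-0.136,0.3],[0,-0.007,-0.1,0,0,-0.136,0.3],[0,-0.007,-0.1,0,0,-0.136,0.3],[0,-0.007,-0.1,0,0,-0.136,0.3],[0,-0.007,-0.1,0,0,-0.136,0.3]]

```text
time_s: 2.53
tool_pos: [0.4805, -0.2184, 0.2862]
tcp_rot: [0.0, 0.968, -0.251, 0.001]
contact_force: [0.8, 0.1, -0.3]
width: 0.649
```

Run:
```python
from h import *
o=robot.get_obs(); R=quat(o["tcp_rot"]).as_matrix(); print(o["time_s"],o["tool_pos"],o["width"],"yaw",np.degrees(np.arctan2(R[1,0],R[0,0])),R[:,2])
cv2.imwrite("pics/w2.png",robot.get_image("wrist"))
tp=(o["tool_pos"],R)
G=o["tool_pos"]+R@[0,0,.155]; print("grasp pt",G)
C=np.array([.4809,-.2188,.037]);xp=np.array([-.488,-.873,0])
for a in(-.06,0,.044): print(proj("wrist",C+xp*a+[0,0,.03],tp))
np.savez("w2.npz",p=o["tool_pos"],q=o["tcp_rot"])
```

```text
2.5333 [ 0.4805 -0.2184  0.2862] 0.649480646399776 yaw -29.092914088959166 [ 0.0022 -0.001  -1.    ]
grasp pt [ 0.4809 -0.2185  0.1312]
[320.1777 161.7352]
[319.8205 276.6009]
[319.5958 348.8409]
```

View pics/w2.png

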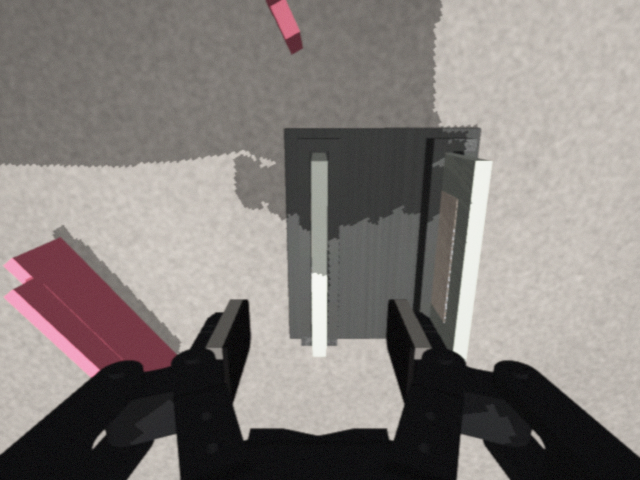

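The plate runs straight down the image at u≈319, midway between the fingers at about 220 and 417, and the prediction matches. I'll descend and close.

Emit:
move_arm:
  plan:
    - [[0,0,-0.06,0,0,0,0.3],[0,0,-0.12,0,0,0,0.3],[0,0,-0.16,0,0,0,0.3],[0,0,-0.19,0,0,0,0.3],[0,0,-0.195,0,0,0,0.3],[0,0,-0.195,0,0,0,0.3],[0,0,-0.195,0,0,0,-1],[0,0,-0.195,0,0,0,-1],[0,0,-0.195,0,0,0,-1],[0,0,-0.195,0,0,0,-1],[0,0,-0.195,0,0,0,-1],[0,0,-0.195,0,0,0,-1]]

```text
time_s: 3.58
tool_pos: [0.4804, -0.219, 0.2077]
tcp_rot: [0.0, 0.968, -0.252, 0.001]
contact_force: [-0.6, 0.2, 5.4]
width: 0.082
```

Run:
```python
from h import *
o=robot.get_obs(); print(o)
cv2.imwrite("pics/w3.png",robot.get_image("wrist"))
```

```text
{'time_s': 3.5833, 'qpos': array([-0.4277,  0.4632, -0.2262,  0.8795,  0.    ,  1.6527]), 'qd': array([-0.0001,  0.0007,  0.0005, -0.0002,  0.0001, -0.0008]), 'effort': array([  0.0059, -39.8345,  18.9835,  -0.301 ,   0.0035,  -0.0018]), 'tool_pos': array([ 0.4804, -0.219 ,  0.2077]), 'tcp_rot': array([ 0.0002,  0.9677, -0.2521,  0.0009]), 'contact_force': array([-0.6062,  0.2157,  5.3747]), 'wrist_torque': array([0.0522, 0.2159, 0.0207]), 'width': 0.08191325997402552}
```

View pics/w3.png

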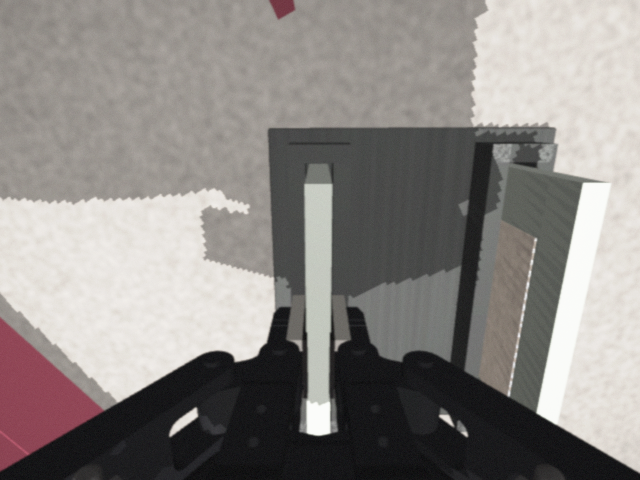

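The plate is gripped, with an opening of about 7 mm. Now I'll lift it straight up.

Emit:
move_arm:
  plan:
    - [[0,0,0.02,0,0,0,-1],[0,0,0.06,0,0,0,-1],[0,0,0.12,0,0,0,-1],[0,0,0.19,0,0,0,-1],[0,0,0.26,0,0,0,-1],[0,0,0.33,0,0,0,-1],[0,0,0.38,0,0,0,-1],[0,0,0.4,0,0,0,-1],[0,0,0.4,0,0,0,-1],[0,0,0.4,0,0,0,-1]]

```text
time_s: 4.47
tool_pos: [0.4797, -0.2187, 0.3661]
tcp_rot: [-0.0, 0.968, -0.252, -0.0]
contact_force: [0.2, 0.1, -1.1]
width: 0.084
```

Run:
```python
from h import *
from scipy.spatial.transform import Rotation as Ro
o=robot.get_obs(); print(o["time_s"],o["tool_pos"],o["width"],o["contact_force"])
for n in("wrist","side"): cv2.imwrite(f"pics/{n}4.png",robot.get_image(n))
crop("pics/side4.png","pics/side4c.png",340,230,480,430,3)
R0=quat(o["tcp_rot"]).as_matrix()
W=np.array([.597,.163,.286]); ph=np.radians(171)
hd=np.array([np.cos(ph),np.sin(ph),0]); z=(hd-[0,0,1])/np.sqrt(2)
yp=-z; xp=np.cross([0,0,1],hd); zp=np.cross(xp,yp); print("xp",xp,"yp",yp,"zp",zp)
# tool x=yp, tool y=xp, tool z=-zp
Rt=np.column_stack([yp,xp,-zp]); print(np.linalg.det(Rt))
F=W+.15*z; C=F-.04*xp-.004*yp
# grasp rel. plate centre in plate axes: at grasp tcp z .2077-.155=.0527 -> +.0157 up; along from xy
T=C+zp*(.0157+.155); print("F",F,"C",C,"TCP",T)
rel=Rt@R0.T; rv=Ro.from_matrix(rel).as_rotvec(); print("shift",(T-o["tool_pos"])/.4,"turn",np.degrees(rv),rv/(np.pi/4))
# split: yaw first then tilt
yaw=np.arctan2(Rt[1,1],Rt[0,1])-np.arctan2(R0[1,1],R0[0,1]); print("yaw deg",np.degrees(yaw))
Ry=Ro.from_euler("z",yaw).as_matrix()@R0; print("then",Ro.from_matrix(Rt@Ry.T).as_rotvec()/(np.pi/4))
```

```text
4.4667 [ 0.4797 -0.2187  0.3661] 0.08448338989519848 [ 0.2059  0.0774 -1.0591]
xp [-0.1564 -0.9877  0.    ] yp [ 0.6984 -0.1106  0.7071] zp [-0.6984  0.1106  0.7071]
0.9999999999999998
F [0.4922 0.1796 0.1799] C [0.4957 0.2195 0.1771] TCP [0.3765 0.2384 0.2978]
shift [-0.2581  1.1428 -0.1707] turn [-14.8094 -42.7765  19.1447] [-0.3291 -0.9506  0.4254]
yaw deg 20.19897312122533
then [-0.1565 -0.9886  0.    ]
```

View pics/side4c.png

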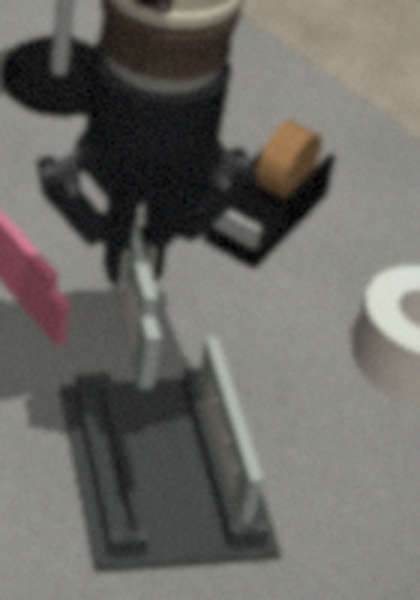

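View pics/wrist4.png

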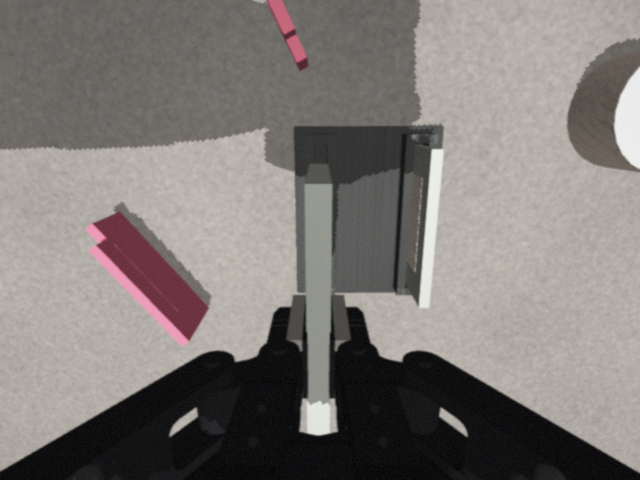

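The wrist and side views show the plate hanging upright and level from the fingers, clear of the stand, with the blank still in its slot. Next I'll carry it towards the read place, with the yaw first and the tilt after.

Emit:
move_arm:
  plan:
    - [[-0.03,0.05,0,0,0,0.04,-1],[-0.07,0.13,0,0,0,0.1,-1],[-0.11,0.22,0,0,0,0.17,-1],[-0.15,0.31,0,0,0,0.24,-1],[-0.19,0.4,0,0,0,0.31,-1],[-0.22,0.48,0,0,0,0.37,-1],[-0.24,0.54,0,0,0,0.41,-1],[-0.255,0.58,0,0,0,0.44,-1],[-0.26,0.6,0,0,0,0.449,-1],[-0.26,0.6,0,0,0,0.449,-1],[-0.26,0.6,0,0,0,0.449,-1]]

```text
time_s: 5.48
tool_pos: [0.3761, 0.0211, 0.366]
tcp_rot: [0.0, 0.997, -0.078, -0.001]
contact_force: [-0.1, 0.3, -0.2]
width: 0.085
```

Run:
```python
from h import *
from scipy.spatial.transform import Rotation as Ro
o=robot.get_obs(); print(o["time_s"],o["tool_pos"],o["width"],o["contact_force"],o["qpos"])
R0=quat(o["tcp_rot"]).as_matrix()
yp=np.array([ 0.6984,-0.1106,0.7071]);xp=np.array([-0.1564,-0.9877,0]);zp=np.array([-0.6984,0.1106,0.7071])
Rt=np.column_stack([yp,xp,-zp]); T=np.array([0.3765,0.2384,0.2978])
print("shift",(T-o["tool_pos"])/.4,Ro.from_matrix(Rt@R0.T).as_rotvec()/(np.pi/4))
print("carton",onz("scene",(347,202),.035),onz("side",(230,233),.035))
```

```text
5.4833 [0.3761 0.0211 0.366 ] 0.08503924569110384 [-0.1256  0.2546 -0.2399] [ 0.0563  0.0202 -0.356   1.1958 -0.0006  1.7837]
shift [ 0.0011  0.5432 -0.1706] [-0.1554 -0.9893 -0.0001]
carton [0.448  0.3988 0.035 ] [0.4532 0.4005 0.035 ]
```

Emit:
move_arm:
  plan:
    - [[0,0.03,-0.01,-0.01,-0.06,0,-1],[0,0.08,-0.025,-0.025,-0.15,0,-1],[0,0.14,-0.045,-0.04,-0.26,0,-1],[0,0.21,-0.065,-0.06,-0.38,0,-1],[0,0.28,-0.09,-0.08,-0.51,0,-1],[0,0.35,-0.11,-0.1,-0.64,0,-1],[0,0.42,-0.13,-0.12,-0.76,0,-1],[0,0.47,-0.15,-0.135,-0.86,0,-1],[0,0.52,-0.165,-0.15,-0.95,0,-1],[0,0.543,-0.17,-0.155,-0.989,0,-1],[0,0.543,-0.17,-0.155,-0.989,0,-1],[0,0.543,-0.17,-0.155,-0.989,0,-1]]

```text
time_s: 6.48
tool_pos: [0.3763, 0.2379, 0.2978]
tcp_rot: [0.031, 0.921, -0.072, 0.381]
contact_force: [-0.2, -0.7, -0.2]
width: 0.083
```

Run:
```python
from h import *
o=robot.get_obs(); print(o["time_s"],o["tool_pos"],o["width"],o["contact_force"],o["qpos"],o["qd"])
R=quat(o["tcp_rot"]).as_matrix(); print(R)
for n in("scene","side","wrist"): cv2.imwrite(f"pics/{n}5.png",robot.get_image(n))
crop("pics/side5.png","pics/side5c.png",220,110,400,260,4)
crop("pics/scene5.png","pics/scene5c.png",260,130,440,280,4)
G=o["tool_pos"]+R@[0,0,.155]; xp,yp,zp=R[:,1],R[:,0],-R[:,2]
C=G-.0157*zp; F=C+.04*xp+.004*yp
ph=np.radians(171); hd=np.array([np.cos(ph),np.sin(ph),0]); z=(hd-[0,0,1])/np.sqrt(2); y=np.cross([0,0,1],hd); x=np.cross(y,z)
for W in ([.597,.163,.286],[.597,.161,.290],[.597,.166,.286]):
    print("F in window",np.column_stack([x,y,z]).T@(F-np.array(W)))
print("C",C,"ang y-vert",np.degrees(np.arccos(yp[2])),"y-z",np.degrees(np.arccos(-yp@z)),"x-vert",np.degrees(np.arccos(xp[2])))
for k,v in dict(endtop=(.06,.014),endbot=(.06,-.03),stepT=(.044,.03),farT=(-.06,.03),farB=(-.06,-.03)).items():
    X=C+xp*v[0]+zp*v[1]+.004*yp; print(k,proj("scene",X),proj("side",X))
```

```text
6.4833 [0.3763 0.2379 0.2978] 0.0827920122117422 [-0.2373 -0.7267 -0.1916] [ 0.7237  0.0646 -0.6732  0.2681 -0.5768  2.2797] [-0.0198 -0.022   0.0013  0.0123  0.0002  0.0013]
[[ 0.6994 -0.1568  0.6973]
 [-0.1101 -0.9876 -0.1116]
 [ 0.7062  0.0012 -0.708 ]]
F in window [-0.0001  0.0007  0.1502]
F in window [ 0.0025 -0.0012  0.1533]
F in window [0.0002 0.0037 0.1499]
C [0.4954 0.2188 0.177 ] ang y-vert 45.0758776622876 y-z 0.08414674544840099 x-vert 89.92964562980575
endtop [314.2368 209.9646] [278.4961 226.0188]
endbot [324.8902 225.2707] [290.8277 233.6066]
stepT [314.557 200.958] [271.4351 219.6769]
farT [340.6846 179.8646] [256.8479 198.6472]
farB [354.3731 199.938 ] [273.1955 209.1569]
```

View pics/scene5c.png

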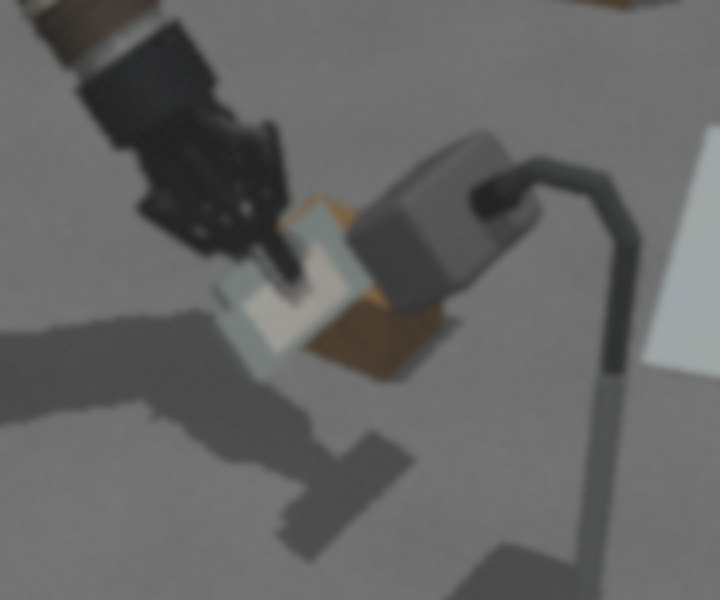

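View pics/side5c.png

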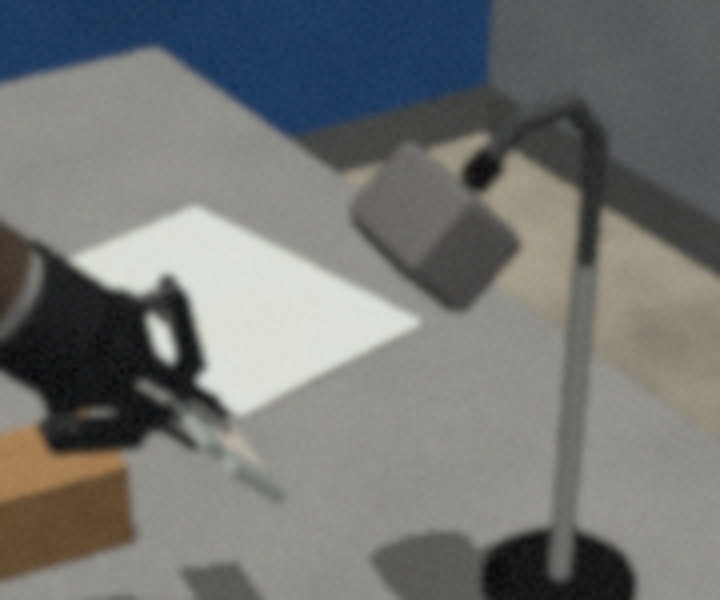

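View pics/wrist5.png

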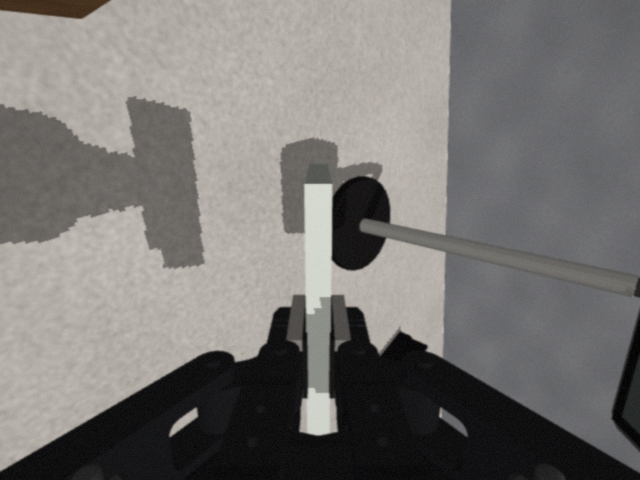

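The plate's corners match the predictions within 2 px. The near-bottom corner is at scene (325,225), the step end at (314,210) and the far-bottom corner at (352,201). The label is up, the notched end faces the window, and the plate is clear of the carton and the head. I'll let it settle, then hand in.

Emit:
move_arm:
  plan:
    - [[0,0,0,0,0,0,-1],[0,0,0,0,0,0,-1],[0,0,0,0,0,0,-1],[0,0,0,0,0,0,-1],[0,0,0,0,0,0,-1],[0,0,0,0,0,0,-1]]

```text
time_s: 7.13
tool_pos: [0.376, 0.2383, 0.2988]
tcp_rot: [0.029, 0.921, -0.072, 0.382]
contact_force: [0.3, 0.5, -0.5]
width: 0.086
```

Run:
```python
from h import *
o=robot.get_obs(); print(o["time_s"],o["tool_pos"],o["tcp_rot"],o["width"],o["contact_force"],o["qd"])
cv2.imwrite("pics/scene6.png",robot.get_image("scene"))
a=cv2.imread("pics/scene0.png")[330:480,180:420];b=cv2.imread("pics/scene6.png")[330:480,180:420]
cv2.imwrite("pics/cmp.png",cv2.resize(np.vstack([a,b]),None,fx=2,fy=2))
print(robot.finish_job())
```

```text
7.1333 [0.376  0.2383 0.2988] [ 0.0294  0.9209 -0.0725  0.382 ] 0.0864897067193949 [ 0.3039  0.4658 -0.4573] [ 0.0034  0.0025 -0.0012 -0.0002 -0.      0.0018]
the job is handed in; nothing more can be done
None
```

View pics/cmp.png

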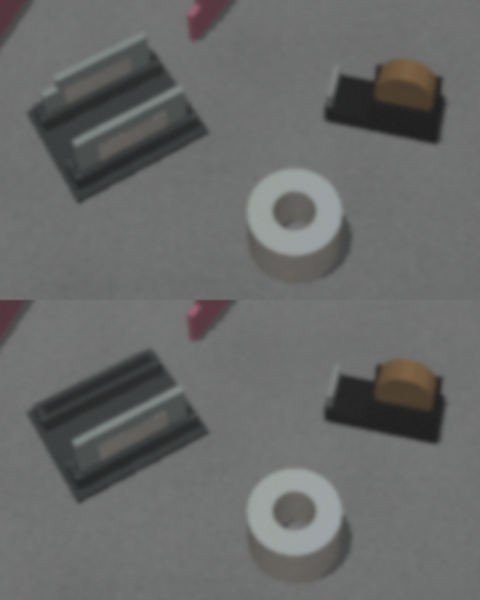

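I lifted the notched plate out of the stand and handed the job in at about 7.2 s, with the arm still holding it label face up at the scanner. The hand-in gave no verdict.

- **Position:** by my measurements the label field is about 150 mm out from the window and within 4 mm of its axis. The plate's centre is about 177 mm above the bench.
- **Angle:** the label normal is under 1° from square to my estimate of the window direction, and the long edges are level to within about 0.1°. That estimate was good to about 2°.
- **Plate in the hand:** its corners in the last scene picture fall within about 2 px of where they should be. The gripper reads about 7 mm across the 8 mm plate, and outside forces and joint speeds were near zero.
- **Other things:** pictures taken before and after show the blank plate, label roll and tape dispenser unmoved. I did not compare the carton that way, but nothing went near it.

**Where checks disagreed:**
- **Scanner head:** my box model with the stated 60 x 85 x 60 mm did not fit the pictures. A fit with free sizes gave about 50 x 78 x 52 mm, which I put down to rounded edges. The window position from that fit and the one from the scanner's foot differ by about 6 mm.
- **Plate in the stand:** the wrist camera put it about 2 mm from where the two fixed cameras did, so I used a place in between.

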